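Lock a tube carrier onto a tilted mixer deck by its keyholes

TASK

Mount the blue tube carrier on the sloping deck of the tube mixer: lower it flat over the two mushroom-headed studs so that they come up through its keyholes, then slide it down the slope until it is fully home and the brass spring plunger has popped right up behind its upper edge. Its tube stoppers must end on the high side. Do not force the clamped deck to another angle, and do not disturb the flask, the beaker, the dropper bottle or the petri dish.

Things in the scene. Friction and masses are not known exactly. Their poses are not given: they have to be found in the camera images.
- carrier: Loose tube carrier, 0.18 to 0.3 kg: blue metal plate 120 mm (x) by 150 mm (y), 4 mm thick. Origin: centre of the plate's underside; x points to the tubes' stoppers (the end that goes up the slope), z up out of the plate. A black bridge handle stands in the middle. Two tubes lie along x in white clips at y = -61 and +61 mm, up to 25 mm over the underside
- carrier_keyholes (a point): Point at the underside midway between the round ends of the two keyholes (carrier x = -6 mm), axes as the carrier. The keyholes are at y = -38 and +38 mm: a round end 17 mm in diameter, and from it a slot 9 mm wide with a flared mouth towards +x that ends 15.5 mm from the round end's centre
- carrier_handle (a point): Centre of the handle's grip bar, 34 mm above the underside of the plate, axes as the carrier. The bar runs along y (50 mm long), is 12 mm thick in x, 18 mm tall, with flat faces to be gripped along x; free space of 21 mm below it down to the plate between its two legs
- carrier_top_edge (a point): Middle of the carrier's upper edge (stopper end, x = +60 mm) at the underside
- mixer: Fixed white tube mixer, housing 172 by 152 mm and 48 mm high, with a pivot 92 mm above the bench that carries the deck. Origin: centre under the housing; x points from its front panel to its back. Fixed microscopes stand close on its left and right; the left one's eyepieces overhang to 0.5 m ahead of the robot's base axis at y = -0.05 to +0.06 m, 0.30 to 0.39 m up: pass in front of them
- deck (a joint): Angle of the deck about its horizontal pivot, rad: 0 level, positive = the front (near, -x) edge low and the back edge high. It is clamped by friction (about 4 N m) and stays where it is left
- deck_mid (a point): Centre of the deck's flat grey top face (160 mm up the slope by 164 mm across), 20 mm off the pivot; x points up the slope, y across it, z out of the deck. The carrier's round keyhole ends are over the studs when its origin is at deck x = s + 6 mm, y = 0; it is home, shanks at the slot ends, when its origin is at deck x = s - 6.5 mm (s: see stud_slots)
- stud_slots (a point): Same point and axes as deck_mid: midway between the slots of the two steel studs, which stand at y = -38 and +38 mm, both at deck x = s. s is NOT reported: their bar is clamped fast anywhere from s = -7 to +7 mm; see or feel it. Shank 6 mm, head 14 mm in diameter (12 at its top), head 5.5 to 9.5 mm above the deck: a plate resting on the heads is 9.5 mm up, one over them lies flat
- deck_top_edge (a point): Middle of the deck's upper (back) edge on its top face, 80 mm up the slope from deck_mid
- plunger (a joint): Depth to which the brass spring plunger is pressed in, m: 0 = fully out, at most 0.0065. 8 mm thick, round top, stands 6 mm out of the deck at y = 0, 59 mm up the slope from the studs (on their bar). A carrier lowered over the studs presses it in (0.5 to 1.7 N); it springs out behind the carrier's upper edge once that is home, and then blocks the way back
- flask: Small conical glass flask, 51 mm wide, 85 mm tall, loose, right of the carrier. Origin: centre of its foot
- beaker: Small glass beaker, 56 mm wide, 71 mm tall, loose, left of the carrier. Origin: centre of its foot
- dropper_bottle: Amber dropper bottle with black cap, 29 mm wide, 63 mm tall, loose, between the mixer and the microscope on its left. Origin: centre of its foot
- petri: Covered petri dish with pink medium, 59 mm wide, 14 mm tall, loose, left of the red notebook. Origin: centre of its foot

How it is judged:
By the outcome, as a careful person would: the job done as asked, in the order asked, and still so for the second after the job is handed in, with the robot touching nothing.
It also fails if it takes over 48 s, if anything falls off the work surface, if the arm or the gripper's body presses on something with over 40 N, if the wrist force passes 120 N, or if a joint passes its speed limit or range.

ROBOT

A 7-joint arm with a two-finger parallel gripper is mounted at the origin on a cart in front of the work surface, level with it; the furniture and walls round the work are solid. World frame = base frame: x ahead of the robot, y to its left, z up, the work surface at z = 0. Lengths are in m, angles in degrees, forces in N, time in s.
With the tool pointing down it reaches from about 0.425 to 0.875 m from the base axis. Payload 4.7 kg.
Tool frame: the origin (TCP) lies midway between the tips of the shut fingers; the grasp point (between the pads) lies 19 mm behind it; z points along the fingers, y is the line along which they close (so a half turn about z gives the same grasp; the last joint's range is limited). The gripper opens to 87 mm and grips with 3 to 60 N. Pads are 19 mm wide; open, the fingers measure 117 mm over their backs; the gripper's body (75 mm by 190 mm) begins 51 mm behind the grasp point.
Start: joints at [78.157, 18.392, -4.016, 83.108, 1.295, 78.541, -3.26], TCP at [0.142, -0.634, 0.223] pointing down, gripper open.
Joint ranges: [-163.93, 163.93], [-17.29, 119.83], [-79.2, 71.16], [3.27, 140.29], [-89.18, 269.18], [5.43, 117.66], [-154.24, 154.24]. Speed limits (degrees/s): [147.25, 147.25, 180, 180, 180, 180, 180].

INTERFACE

Orientations are given as [roll, pitch, yaw] about the fixed x, y, z axes, in that order (R = Rz(yaw) Ry(pitch) Rx(roll)).
In Python, from cell import env, viewer, boxes_of, masks_of gives the robot as it stands. The module is installed in compiled form; this text tells all that it offers.
- The arm moves only by the tool apply_moves, never from a script. Its argument "moves" is a list of rows, each a list of 7 numbers: the shift along the tool's x, y, z scaled (see below), then the turn, a rotation vector about the tool's x, y, z scaled (see below), then the opening, from 0 (shut) to 1 (fully open). A call has 1 to 20 rows; each row is the pose to reach, as a shift and turn from the pose commanded when the call began, along the tool's axes at that moment; what a row does not reach only later rows make up. The controller multiplies each number of a shift by 0.2 m and each number of a turn by 1.5 rad. A row lasts 1/10 s, in which the tool goes at most 50 mm and 8.59 degrees, less where a joint would pass 70% of its speed; a pose out of reach is approached as far as the arm can. A call with a number of a shift or a turn outside -1 to 1 is refused whole. A call with a gripper value outside its range is refused whole. The fingers move at their own pace and stop on an object; "grip_force" is the grip in N (left out, the last holds). Time passes only in rows, so rows that repeat a pose let the fingers close. It gives the time, the measured TCP pose, the force, the opening and the grip force at its end, in the units of the state.
- env.get_obs(): the state, without advancing time (a new reading comes with each control period).
- viewer.read_camera(name): name is "scene" or "top"; returns the picture (384x512x3 uint8, red, green, blue); there is no depth.
- viewer.get_calibration(name): a dict with "fov_y" (degrees; the focal length in pixels is half the picture's height over the tangent of half this angle, whatever the lens; pixels are square), "cx", "cy" (the principal point, pixels), "k1" (the pictures are not rectified: a ray, as slopes to the right and down, at radius r is drawn at 1 + k1 r^2 times it, then the intrinsics apply), "position" and "orientation" of the camera in the world. Camera axes: x right, y up, looking along -z (the intrinsics and any distortion apply to the point x, -y, -z); pixel columns grow to the right and rows downward; lengths in m; the calibration is good to about 2 mm. A picture is of the moment at which its call begins. get_calibration takes no time and is no camera call.
- env.sign_off(): hands the job in; it is judged then, once.
Trained networks look in the newest picture that a camera, given by its name, has taken for a name from the list of things; names that differ only in an ending like _2 or _b are one class to them, and where a whole thing is asked for, a point or a joint stands for the part that bears it (a point fixed in the world has none). Each returns a list of dicts, best first, with "conf" (0 to 1); they miss things now and then, are a little off and sometimes report something else, mostly with a low value. They report only what shows in the picture. A call takes as long as a camera call.
- boxes_of(camera, target): "location" ([column, row] in pixels, amid what is visible of it).
- masks_of(camera, target): "pixels" (384x512 bool, what is visible of it) and "location" ([column, row] in pixels, amid what is visible of it).
The state is a dict: "time_s": time; "qpos": joint angles; "joint_velocities": joint speeds; "effort": joint torques, N m; "tool_pos": TCP position; "tool_rot": TCP orientation; "force": force on the tool from outside, world axes, zero at the start; "wrist_torque": the same for the moment, N m; "grip_width": finger opening in m; "grasp_force": force on a finger pad.
Only numpy, scipy, OpenCV 4.12 (cv2) and the standard library are available. Lean on these libraries where they do the work, as an engineer would, in place of code of your own. Each camera call takes 0.05 s, during which the arm holds its last target. There are 200 camera calls.

## Working session

There is one attempt and no reset: what is moved stays moved. The work goes in short steps, Python scripts to look and compute and a tool call to move; the robot and the scene stay as the last step left them, time stands still between calls to the robot, and variables do not carry over. Pictures are saved under pics/ and viewed, at most 10 in all, crops included, and the job is handed in when it is done.

Besides the shell and the picture viewer there is one more tool, called as name(argument=value, ...), one argument or row to a line, values as JSON. apply_moves: Moves the arm, as the interface text tells. Shifts and turns lie within -1 to 1; 1 stands for 0.2 m of shift or 1.5 rad of turn. Its arguments: {"type":"object","properties":{"moves":{"type":"array","items":{"type":"array","items":{"type":"number","minimum":-1,"maximum":1}}},"grip_force":{"type":"number"}},"required":["moves"]}

```bash
mkdir -p pics; ls; python3 - <<'E'
from cell import env, viewer, boxes_of, masks_of
import cv2,numpy as np
for n in("scene","top"):
    im=viewer.read_camera(n); cv2.imwrite(f"pics/{n}0.png",im[:,:,::-1])
    print(n,viewer.get_calibration(n))
    for t in["carrier","carrier_handle","mixer","deck","stud_slots","plunger","flask","beaker","dropper_bottle","petri"]:
        print(t,[(np.round(d["location"]).tolist(),round(d["conf"],2)) for d in boxes_of(n,t)[:2]])
a=cv2.imread("pics/scene0.png");b=cv2.imread("pics/top0.png")
cv2.imwrite("pics/scene0b.png",cv2.resize(a,(800,600)));cv2.imwrite("pics/top0b.png",cv2.resize(b,(800,600)))
print(env.get_obs())
E
```

```text
pics
scene {'fov_y': 49.176882859087016, 'cx': 248.74318722333223, 'cy': 184.30163045452315, 'k1': -0.025267604656876476, 'position': array([ 0.85513584, -0.79858134,  1.16233797]), 'orientation': array([37.18510851, -0.86765378, 21.76274366])}
carrier [([192.0, 229.0], 0.84)]
carrier_handle [([189.0, 229.0], 0.66)]
mixer [([246.0, 244.0], 0.77)]
deck [([244.0, 231.0], 0.92)]
stud_slots [([243.0, 229.0], 0.79)]
plunger []
flask [([160.0, 296.0], 0.51)]
beaker [([223.0, 174.0], 0.63)]
dropper_bottle [([241.0, 194.0], 0.62)]
petri []
top {'fov_y': 47.61651603940858, 'cx': 250.17197367621637, 'cy': 188.46985108545218, 'k1': -0.038061401948442444, 'position': array([ 0.44147866, -0.07060149,  1.2767447 ]), 'orientation': array([ 7.48516395e+00, -2.00763889e-02, -8.88975854e+01])}
carrier [([302.0, 249.0], 0.74)]
carrier_handle [([300.0, 250.0], 0.72), ([301.0, 180.0], 0.43)]
mixer [([300.0, 185.0], 0.89), ([377.0, 240.0], 0.57)]
deck [([304.0, 182.0], 0.66), ([301.0, 185.0], 0.34)]
stud_slots [([301.0, 252.0], 0.26)]
plunger [([116.0, 229.0], 0.68)]
flask [([378.0, 243.0], 0.7)]
beaker [([214.0, 248.0], 0.78)]
dropper_bottle [([241.0, 215.0], 0.44)]
petri [([113.0, 229.0], 0.57)]
{'time_s': 1.1, 'qpos': array([78.15821957, 18.39190939, -4.01453375, 83.10641145,  1.29477032,
       78.54155746, -3.26113759]), 'joint_velocities': array([ 0.03696288,  0.08985216, -0.01820898,  0.02256534,  0.05911948,
        0.03093395,  0.04547258]), 'effort': array([-7.02103189e-04, -4.91106498e+01, -4.03382108e-01, -3.12772036e+01,
       -6.38328656e-02,  3.36504739e-02, -1.32328998e-05]), 'tool_pos': array([ 0.14230459, -0.63425814,  0.22259647]), 'tool_rot': array([1.79994766e+02, 2.97727130e-03, 1.26478818e+01]), 'force': array([-0.17640183, -0.65996196,  0.2357022 ]), 'wrist_torque': array([-0.01155582, -0.01661499, -0.01627941]), 'grasp_force': 0.0, 'grip_width': 0.08704134668275058}
```

View pictures.

View pics/scene0b.png

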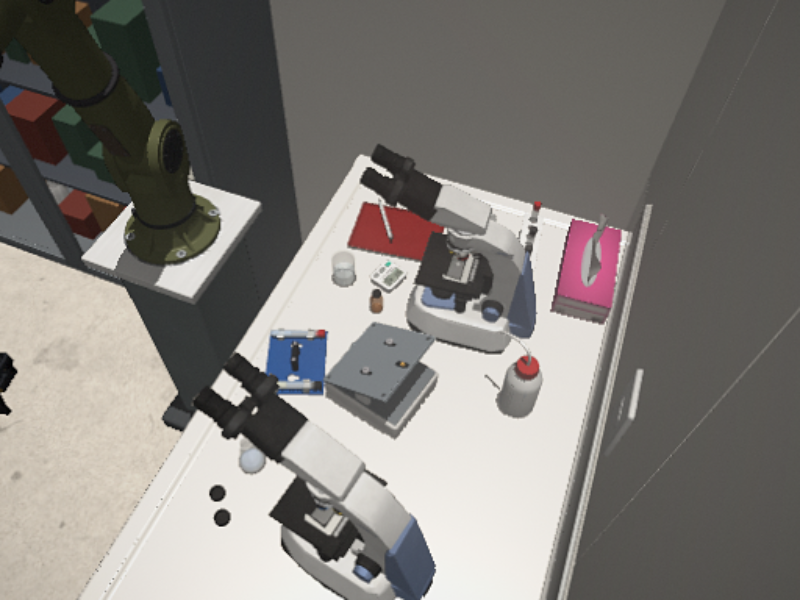

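View pics/top0b.png

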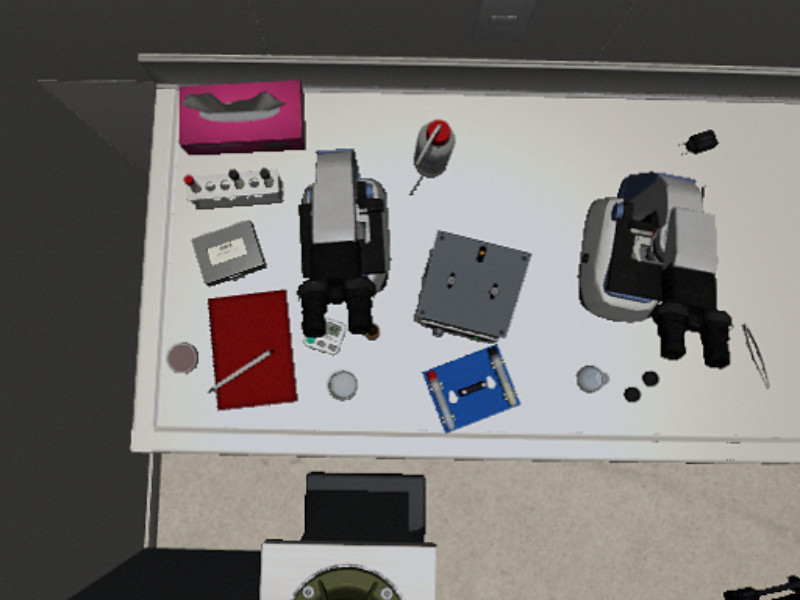

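Scene view: carrier at about (296,362), deck with its studs at (366,370) and (390,342), plunger at (403,364). Top view: carrier (472,388), stopper ends far (red at 432,375). Deck studs at (452,280) and (494,290), plunger at (482,254), right eyepieces (700,340), flask (590,378). I'll enlarge the key areas for exact corners.

```bash
python3 - <<'E'
import cv2,numpy as np
a=cv2.imread("pics/scene0.png")[195:285,165:285];b=cv2.imread("pics/top0.png")[140:285,260:350]
A=cv2.resize(a,None,fx=6,fy=6,interpolation=cv2.INTER_CUBIC);B=cv2.resize(b,None,fx=4,fy=4,interpolation=cv2.INTER_CUBIC)
cv2.imwrite("pics/A.png",A);cv2.imwrite("pics/B.png",B)
E
cat > h.py <<'E'
import numpy as np
from scipy.spatial.transform import Rotation as Ro
from cell import viewer
C={n:viewer.get_calibration(n) for n in("scene","top")}
def proj(n,P):
    c=C[n];R=Ro.from_euler('xyz',c["orientation"],degrees=True).as_matrix()
    p=(np.atleast_2d(P)-c["position"])@R
    s=np.c_[p[:,0],-p[:,1]]/(-p[:,2:]); s=s*(1+c["k1"]*(s**2).sum(1,keepdims=True))
    return s*192/np.tan(np.radians(c["fov_y"]/2))+[c["cx"],c["cy"]]
from scipy.optimize import least_squares
def unproj(n,uv,z):
    return np.r_[least_squares(lambda q:proj(n,np.r_[q,z])[0]-uv,[.5,-.1]).x,z]
def deckT(x,y,yaw,a):  # mixer pose, deck angle -> R,centre
    # x up the slope: rotate about y so that +x end rises
    R=Ro.from_euler('ZY',[yaw,-a]).as_matrix()
    return R,np.array([x,y,.092])+R@[0,0,.02]
E
```

```text
(no output)
```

View pics/A.png

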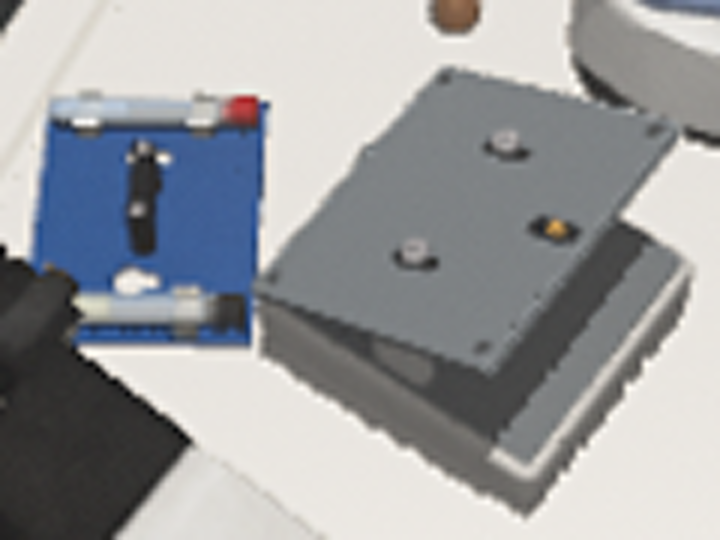

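View pics/B.png

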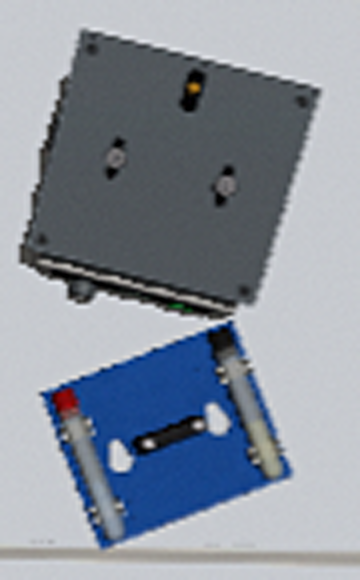

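Crops: the deck's four corners, both studs and the plunger show clearly in each view (scene crop corners at (445,66), (680,130), (490,372), (255,288)). The carrier lies flat with its stopper end towards the mixer. Next I'll fit both poses.

```bash
cat > fit.py <<'E'
from h import *
SA=lambda p:(np.array(p,float)+.5)/6-.5+[165,195]
SB=lambda p:(np.array(p,float)+.5)/4-.5+[260,140]
dk=np.array([[-80,82,0],[80,82,0],[80,-82,0],[-80,-82,0]])/1e3
ds=SA([(445,66),(680,130),(490,372),(255,288),(505,140),(413,250),(555,227)])
dt=SB([(33,248),(83,30),(321,92),(247,303),(115,157),(226,184),(193,89)])
def dpts(q):
    R,c=deckT(*q[:4]);s=q[4]
    L=np.vstack([dk,[s,.038,.0095],[s,-.038,.0095],[s+.059,0,.006]])
    return L@R.T+c
w=np.array([1]*4+[2]*3)[:,None]
f=lambda q:np.r_[((proj("scene",dpts(q))-ds)*w).ravel(),((proj("top",dpts(q))-dt)*w).ravel()]
r=least_squares(f,[.55,-.2,-.28,.4,0],loss='soft_l1')
print("deck",r.x,np.degrees(r.x[2:4]));print(np.round(np.hstack([proj("scene",dpts(r.x))-ds,proj("top",dpts(r.x))-dt]),1))
cs=SA([(50,98),(268,102),(250,346)]);ct=SB([(103,548),(40,393),(233,322),(292,478)])
ck=np.array([[-60,75,4],[60,75,4],[60,-75,4],[-60,-75,4]])/1e3
cp=lambda q:ck@Ro.from_euler('z',q[2]).as_matrix().T+[q[0],q[1],0]
g=lambda q:np.r_[(proj("scene",cp(q)[:3])-cs).ravel(),(proj("top",cp(q))-ct).ravel()]
c=least_squares(g,[.43,-.2,.3]);print("carrier",c.x,np.degrees(c.x[2]));print(np.round(c.fun.reshape(-1,2),1))
h=Ro.from_euler('z',c.x[2]).apply([0,0,.043])+[c.x[0],c.x[1],0]
print("handle",proj("scene",h)-SA((145,198)),proj("top",h)-SB((171,435)))
k=1.5625
for n,uv,z in[("R eyepieces",(700,350),.35),("R eyep tip",(672,355),.35),("flask",(590,378),.04),("beaker",(342,385),.035),("dropper",(373,332),.05)]:
    print(n,unproj("top",np.array(uv)/k,z))
E
python3 fit.py
```

```text
deck [ 0.62517413 -0.21149592 -0.22937916  0.46653195  0.00084296] [-13.14245774  26.7303115 ]
[[-0.  -0.5 -1.6 -0.7]
 [ 0.9 -1.5 -0.1 -0.9]
 [-0.1 -0.2  0.5 -1.4]
 [-0.9 -0.1  2.3  0. ]
 [-0.1 -0.4  0.5  0. ]
 [ 0.  -0.4  0.2  0.1]
 [-0.2 -0.6  0.4 -0.4]]
carrier [ 0.43710515 -0.22048509  0.37126092] 21.271683949216847
[[-0.1 -0.4]
 [-0.1 -0.5]
 [-0.3 -0.6]
 [-0.6  0.3]
 [ 0.6 -0.3]
 [ 0.3 -0.4]
 [ 0.6 -0.5]]
handle [[-1.18793027 -3.64363689]] [[ 0.89340952 -0.20229712]]
R eyepieces [ 0.49461958 -0.493938    0.35      ]
R eyep tip [ 0.48714073 -0.45477528  0.35      ]
flask [ 0.45826456 -0.4316631   0.04      ]
beaker [0.43752134 0.01749093 0.035     ]
dropper [ 0.53365777 -0.0369198   0.05      ]
```

```bash
cat > ov.py <<'E'
from fit import *
import cv2
def draw(n,o,sz,q,k=5):
    im=cv2.imread(f"pics/{n}0.png")[o[1]:o[1]+sz[1],o[0]:o[0]+sz[0]]
    im=cv2.resize(im,None,fx=k,fy=k,interpolation=cv2.INTER_CUBIC)
    p=((proj(n,dpts(q))-o+.5)*k-.5)
    cv2.polylines(im,[np.round(p[:4]).astype(int)],True,(0,0,255),1)
    for u in p[4:]: cv2.drawMarker(im,tuple(int(v) for v in np.round(u)),(0,255,0),0,9,1)
    return im
def both(q,out):
    a=draw("scene",(205,203),(77,76),q);b=draw("top",(262,144),(83,76),q)
    cv2.imwrite(out,np.hstack([b,a]))
if __name__=="__main__": both(r.x,"pics/ov1.png")
E
python3 ov.py >/dev/null
```

```text
(no output)
```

View pics/ov1.png

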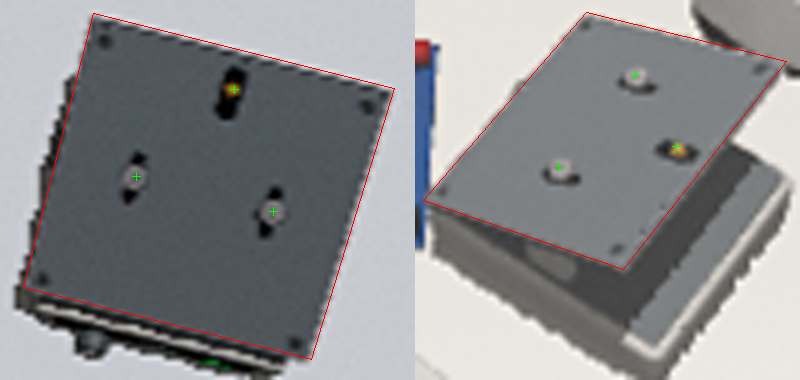

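The overlay matches to within about 1 px. The top view's back edge sits slightly inside the outline, so I'll refit with the corners read here.

```bash
python3 - <<'E'
import re
s=open('fit.py').read()
s=s.replace('w=np.array','S5=lambda p,o:(np.array(p,float)+.5)/5-.5+o\ndt[:4]=S5([(26,287),(93,18),(391,91),(309,357)],[262,144])\nds[:4]=S5([(170,13),(369,63),(210,268),(10,200)],[205,203])\nw=np.array')
s=s.replace("print(\"deck\"","J=r.jac;print('sd',np.sqrt(np.diag(np.linalg.inv(J.T@J)))*.5);print(\"deck\"")
open('fit.py','w').write(s)
E
python3 fit.py | head -9
python3 - <<'E'
# sensitivity: per-camera pixel offset free
import sys;sys.path.insert(0,'.')
from fit import *
f2=lambda q:np.r_[((proj("scene",dpts(q))-ds+q[5:7])*w).ravel(),((proj("top",dpts(q))-dt+q[7:9])*w).ravel(),q[5:9]/.5]
r2=least_squares(f2,np.r_[r.x,0,0,0,0]);print("free",r2.x,np.degrees(r2.x[2:4]))
E
```

```text
sd [0.00056278 0.00032906 0.00438384 0.0107997  0.00074597]
deck [ 6.25539802e-01 -2.11408263e-01 -2.25880334e-01  4.66248248e-01
  4.25639555e-04] [-12.94198982  26.7140568 ]
[[ 0.1 -0.1 -0.5 -0.1]
 [ 0.5 -0.6 -0.1 -1. ]
 [-0.2  0.2  0.5 -0.8]
 [-0.3  0.1  0.4  0.2]
 [-0.1 -0.4  0.4  0.1]
 [ 0.1 -0.4  0.1  0.1]
sd [0.00056278 0.00032906 0.00438384 0.0107997  0.00074597]
deck [ 6.25539802e-01 -2.11408263e-01 -2.25880334e-01  4.66248248e-01
  4.25639555e-04] [-12.94198982  26.7140568 ]
[[ 0.1 -0.1 -0.5 -0.1]
 [ 0.5 -0.6 -0.1 -1. ]
 [-0.2  0.2  0.5 -0.8]
 [-0.3  0.1  0.4  0.2]
 [-0.1 -0.4  0.4  0.1]
 [ 0.1 -0.4  0.1  0.1]
 [-0.1 -0.7  0.3 -0.4]]
carrier [ 0.43710515 -0.22048509  0.37126092] 21.271683949216847
[[-0.1 -0.4]
 [-0.1 -0.5]
 [-0.3 -0.6]
 [-0.6  0.3]
 [ 0.6 -0.3]
 [ 0.3 -0.4]
 [ 0.6 -0.5]]
handle [[-1.18793027 -3.64363689]] [[ 0.89340952 -0.20229712]]
R eyepieces [ 0.49461958 -0.493938    0.35      ]
R eyep tip [ 0.48714073 -0.45477528  0.35      ]
flask [ 0.45826456 -0.4316631   0.04      ]
beaker [0.43752134 0.01749093 0.035     ]
dropper [ 0.53365777 -0.0369198   0.05      ]
free [ 0.62513595 -0.21140558 -0.22647659  0.46767654  0.00105223  0.04498849
  0.31717354 -0.2091211   0.13461894] [-12.97615278  26.79589212]
```

```bash
cat > plan.py <<'E'
from h import *
from cell import env
def rpy(v): return Ro.from_euler('xyz',v,degrees=True)
def plan(pos,R,cur=None):
    o=env.get_obs(); p0,R0=(o["tool_pos"],rpy(o["tool_rot"])) if cur is None else cur
    s=R0.inv().apply(np.array(pos)-p0)/.2; t=(R0.inv()*R).as_rotvec()/1.5
    print("row",np.round(np.r_[s,t],4).tolist()); return np.array(pos),R
E
python3 - <<'E'
from plan import *
d=lambda y:rpy([180,0,y])
a=plan([.25,-.41,.2226],d(60))
b=plan([.38,-.27,.20],d(111.3),a)
c=plan([.437,-.2205,.10],d(111.3),b)
plan([.437,-.2205,.015],d(111.3),c)
E
```

```text
row [0.7709, -0.9762, -0.0001, 0.0, 0.0001, -0.551]
row [0.9312, 0.2129, 0.113, -0.0, 0.0, -0.5969]
row [0.1271, 0.3554, 0.5, 0.0, 0.0, 0.0]
row [-0.0, -0.0, 0.425, 0.0, 0.0, 0.0]
```

apply_moves(
  moves=[
    [0.26, -0.33, 0, 0, 0, -0.1, 1],
    [0.52, -0.65, 0, 0, 0, -0.2, 1],
    [0.771, -0.976, 0, 0, 0, -0.3, 1],
    [0.771, -0.976, 0, 0, 0, -0.4, 1],
    [0.771, -0.976, 0, 0, 0, -0.5, 1],
    [0.771, -0.976, 0, 0, 0, -0.551, 1],
    [0.771, -0.976, 0, 0, 0, -0.551, 1],
  ],
)

```text
time_s: 1.8
tool_pos: [0.2508, -0.4092, 0.2232]
tool_rot: [179.9, 0.1, 60.2]
force: [-0.7, -0.8, 0.2]
grip_width: 0.0871
grasp_force: 0.0
```

apply_moves(
  moves=[
    [0.25, 0.05, 0, 0, 0, -0.1, 1],
    [0.5, 0.1, 0.03, 0, 0, -0.2, 1],
    [0.75, 0.15, 0.06, 0, 0, -0.3, 1],
    [0.931, 0.213, 0.113, 0, 0, -0.4, 1],
    [0.931, 0.213, 0.113, 0, 0, -0.5, 1],
    [0.931, 0.213, 0.113, 0, 0, -0.597, 1],
    [0.931, 0.213, 0.113, 0, 0, -0.597, 1],
    [0.931, 0.213, 0.113, 0, 0, -0.597, 1],
  ],
)

```text
time_s: 2.6
tool_pos: [0.3797, -0.271, 0.2]
tool_rot: [180.0, -0.0, 110.9]
force: [0.4, 0.1, -0.1]
grip_width: 0.0872
grasp_force: 0.0
```

```bash
python3 - <<'E'
from plan import *
d=lambda y:rpy([180,0,y])
o=env.get_obs();print(o["time_s"],o["tool_pos"],o["tool_rot"],o["qpos"])
c=plan([.437,-.2205,.10],d(111.3))
E
```

```text
2.6 [ 0.37974069 -0.27103429  0.19995321] [ 1.79989891e+02 -1.57316428e-03  1.10946937e+02] [ 59.44604061  -2.47512251 -26.25844457 109.03727168  -1.15322285
  73.18127678  54.48937609]
row [0.1336, 0.3576, 0.4998, 0.0001, -0.0, -0.0041]
```

apply_moves(
  moves=[
    [0.13, 0.2, 0.2, 0, 0, -0.004, 1],
    [0.134, 0.358, 0.4, 0, 0, -0.004, 1],
    [0.134, 0.358, 0.5, 0, 0, -0.004, 1],
    [0.134, 0.358, 0.65, 0, 0, -0.004, 1],
    [0.134, 0.358, 0.8, 0, 0, -0.004, 1],
    [0.134, 0.358, 0.9, 0, 0, -0.004, 1],
    [0.134, 0.358, 0.925, 0, 0, -0.004, 1],
    [0.134, 0.358, 0.925, 0, 0, -0.004, 1],
  ],
)

```text
time_s: 3.4
tool_pos: [0.4365, -0.2194, 0.0145]
tool_rot: [-180.0, -0.1, 111.5]
force: [0.1, 0.3, 0.8]
grip_width: 0.0874
grasp_force: 0.0
```

apply_moves(
  moves=[
    [0, 0, 0, 0, 0, 0, 0.4],
    [0, 0, 0, 0, 0, 0, 0.2],
    [0, 0, 0, 0, 0, 0, 0],
    [0, 0, 0, 0, 0, 0, 0],
    [0, 0, 0, 0, 0, 0, 0],
    [0, 0, 0, 0, 0, 0, 0],
    [0, 0, 0, 0, 0, 0, 0],
    [0, 0, 0, 0, 0, 0, 0],
  ],
  grip_force=30,
)

```text
time_s: 4.2
tool_pos: [0.4369, -0.219, 0.0149]
tool_rot: [-180.0, -0.0, 111.7]
force: [0.5, -0.3, -0.0]
grip_width: 0.031
grasp_force: 0.0
```

```bash
cat > meas.py <<'E'
from plan import *
import cv2
def snap(name,region_s=(165,195,285,285),region_t=(255,130,350,290),k=4):
    for n,(x0,y0,x1,y1) in(("scene",region_s),("top",region_t)):
        im=viewer.read_camera(n)[:,:,::-1];cv2.imwrite(f"pics/{n}{name}.png",im)
E
python3 - <<'E'
from meas import *
o=env.get_obs();print(o["time_s"],o["tool_pos"],o["tool_rot"],o["grip_width"],o["grasp_force"],o["force"])
E
```

```text
4.2 [ 0.43693719 -0.21903349  0.0149029 ] [-1.79993703e+02 -6.14022027e-05  1.11660495e+02] 0.03098460208572957 0.0 [ 0.46492765 -0.27843768 -0.03999506]
```

apply_moves(
  moves=[
    [0, 0, 0, 0, 0, 0, 0],
    [0, 0, 0, 0, 0, 0, 0],
    [0, 0, 0, 0, 0, 0, 0],
    [0, 0, 0, 0, 0, 0, 0],
    [0, 0, 0, 0, 0, 0, 0],
  ],
)

```text
time_s: 4.7
tool_pos: [0.4369, -0.2191, 0.0149]
tool_rot: [-180.0, -0.0, 111.7]
force: [0.4, 0.7, -0.0]
grip_width: 0.0115
grasp_force: 30.0
```

apply_moves(
  moves=[
    [0, 0, -0.01, 0, 0, 0, 0],
    [0, 0, -0.05, 0, 0, 0, 0],
    [0, 0, -0.12, 0, 0, 0, 0],
    [0, 0, -0.25, 0, 0, 0, 0],
    [0, 0, -0.4, 0, 0, 0, 0],
    [0, 0, -0.6, 0, 0, 0, 0],
    [0, 0, -0.75, 0, 0, 0, 0],
    [0, 0, -0.85, 0, 0, 0, 0],
    [0, 0, -0.85, 0, 0, 0, 0],
  ],
)

```text
time_s: 5.6
tool_pos: [0.4392, -0.2199, 0.1892]
tool_rot: [179.8, 0.4, 111.7]
force: [0.3, -1.2, -1.7]
grip_width: 0.0119
grasp_force: 30.0
```

```bash
cat > goal.py <<'E'
from plan import *
yaw,a,s=np.radians(-12.96),np.radians(26.75),.0007
RD,cD=deckT(.6254,-.2114,yaw,a)
G=Ro.from_matrix(RD@np.array([[0,1,0],[1,0,0],[0,0,-1.]]))  # tool axes for carrier parallel to deck
def tcp(dx,dz,dy=0): return cD+RD@[dx,dy,dz+.015]   # carrier origin at deck (dx,dy), underside dz over deck
E
python3 - <<'E'
from goal import *
o=env.get_obs();print(o["time_s"],o["tool_pos"],o["tool_rot"],o["grip_width"],o["grasp_force"],o["force"],o["wrist_torque"])
print(tcp(s+.006,.06),G.as_euler('xyz',degrees=True), tcp(s+.006,.012),tcp(s-.0065,0))
a_=plan(tcp(s+.006,.08),G)
plan(tcp(s+.006,.03),G,a_)
E
```

```text
5.6 [ 0.43918254 -0.21988786  0.18919394] [179.7647609    0.37743154 111.67006776] 0.011855868144850222 29.999432461336255 [ 0.31626749 -1.24877483 -1.67183098] [-0.03215664 -0.1256857   0.01137072]
[ 0.58956042 -0.20315213  0.17984866] [1.53250000e+02 1.27222187e-14 7.70400000e+01] [ 0.6106148  -0.20799744  0.13698567] [ 0.6050005  -0.2067054   0.12064369]
row [-0.1746, 0.6928, -0.0386, -0.2977, -0.0907, 0.3962]
row [-0.0, -0.0, 0.25, 0.0, 0.0, 0.0]
```

apply_moves(
  moves=[
    [-0.01, 0.04, -0.02, -0.02, -0.006, 0.025, 0],
    [-0.03, 0.12, -0.05, -0.06, -0.02, 0.08, 0],
    [-0.055, 0.22, -0.06, -0.11, -0.034, 0.15, 0],
    [-0.08, 0.32, -0.06, -0.16, -0.048, 0.21, 0],
    [-0.11, 0.42, -0.06, -0.2, -0.06, 0.27, 0],
    [-0.135, 0.53, -0.06, -0.24, -0.074, 0.325, 0],
    [-0.155, 0.61, -0.05, -0.27, -0.083, 0.365, 0],
    [-0.17, 0.67, -0.04, -0.29, -0.089, 0.388, 0],
    [-0.175, 0.693, -0.039, -0.298, -0.091, 0.396, 0],
    [-0.175, 0.693, -0.039, -0.298, -0.091, 0.396, 0],
    [-0.175, 0.693, -0.039, -0.298, -0.091, 0.396, 0],
    [-0.175, 0.693, -0.039, -0.298, -0.091, 0.396, 0],
  ],
)

```text
time_s: 6.8
tool_pos: [0.5784, -0.2009, 0.1927]
tool_rot: [153.6, -0.2, 77.0]
force: [0.6, -0.4, -1.6]
grip_width: 0.0118
grasp_force: 30.0
```

```bash
python3 - <<'E'
from goal import *
from meas import snap
o=env.get_obs();print(o["time_s"],o["tool_pos"],o["tool_rot"],o["grip_width"],o["force"],o["wrist_torque"])
snap("1")
a_=plan(tcp(s+.006,.03),G)
T=rpy(o["tool_rot"]).as_matrix(); p=o["tool_pos"]
import cv2
# predicted carrier corners in images for zero grasp offset
def cor(p,T,dx=0,dy=0):
    ck=np.array([[-60,75,4],[60,75,4],[60,-75,4],[-60,-75,4]])/1e3+[dx,dy,-.015]
    return p+np.c_[ck[:,1],ck[:,0],-ck[:,2]]@T.T
out=[]
for n,(x,y,X,Y) in(("scene",(185,185,275,275)),("top",(262,140,342,230))):
    k=4.4 if 0 else 4.5
    im=cv2.resize(cv2.imread(f"pics/{n}1.png")[y:Y,x:X],None,fx=k,fy=k,interpolation=cv2.INTER_CUBIC)
    q=(proj(n,cor(p,T))-[x,y]+.5)*k-.5
    cv2.polylines(im,[np.round(q).astype(int)],True,(0,255,255),1);out.append(im)
cv2.imwrite("pics/c1.png",np.hstack(out))
E
```

```text
6.8 [ 0.57837707 -0.20091259  0.19267395] [153.64847339  -0.15425625  77.00231555] 0.011785288992435142 [ 0.59646097 -0.40013399 -1.64260683] [0.08886159 0.60821996 0.0019323 ]
row [0.0007, 0.0224, 0.2334, -0.0043, -0.0013, -0.0011]
```

View pics/c1.png

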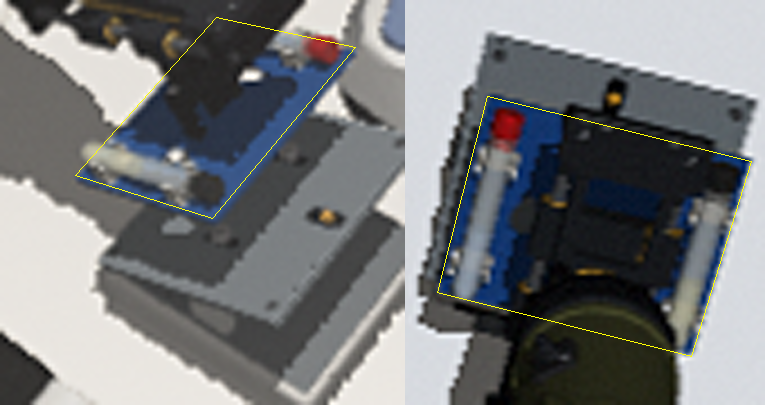

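The yellow predicted outline matches the held carrier to about 1 px in both views, so the grasp offset is within 1–2 mm. Next I'll approach along the deck normal.

apply_moves(
  moves=[
    [0, 0.006, 0.06, -0.001, 0, 0, 0],
    [0, 0.012, 0.12, -0.002, -0.001, 0, 0],
    [0.001, 0.018, 0.18, -0.004, -0.001, -0.001, 0],
    [0.001, 0.022, 0.22, -0.004, -0.001, -0.001, 0],
    [0.001, 0.022, 0.233, -0.004, -0.001, -0.001, 0],
    [0.001, 0.022, 0.233, -0.004, -0.001, -0.001, 0],
    [0.001, 0.022, 0.233, -0.004, -0.001, -0.001, 0],
  ],
)

```text
time_s: 7.6
tool_pos: [0.603, -0.2057, 0.1532]
tool_rot: [153.3, -0.0, 77.1]
force: [0.0, 0.2, -1.8]
grip_width: 0.0116
grasp_force: 30.0
```

```bash
cat > where.py <<'E'
from goal import *
def where(o=None):
    o=o or env.get_obs(); L=RD.T@(o["tool_pos"]-cD)
    print("t",round(o["time_s"],2),"deck mm: dx-s %.1f dy %.1f dz %.1f"%((L[0]-s)*1e3,L[1]*1e3,L[2]*1e3-15),
     "roterr deg",np.round(np.degrees((G.inv()*rpy(o["tool_rot"])).as_rotvec()),2),
     "F deck",np.round(RD.T@o["force"],1),"grip",round(o["grip_width"]*1e3,1),"M",np.round(o["wrist_torque"],2))
if __name__=="__main__":
    where(); plan(tcp(s+.006,.013),G)
E
python3 where.py
```

```text
t 7.6 deck mm: dx-s 6.2 dy 0.5 dz 30.1 roterr deg [ 0.01  0.05 -0.02] F deck [-0.8  0.2 -1.6] grip 11.6 M [0.17 0.6  0.02]
row [-0.0027, -0.001, 0.0854, -0.0001, -0.0005, 0.0002]
```

apply_moves(
  moves=[
    [0.001, -0.001, 0.03, 0, -0.0005, 0, 0],
    [0.002, -0.001, 0.06, 0, -0.0005, 0, 0],
    [0.002, -0.001, 0.08, 0, -0.0005, 0, 0],
    [0.002, -0.001, 0.085, 0, -0.0005, 0, 0],
    [0.002, -0.001, 0.085, 0, -0.0005, 0, 0],
    [0.002, -0.001, 0.085, 0, -0.0005, 0, 0],
  ],
)

```text
time_s: 8.2
tool_pos: [0.6102, -0.2069, 0.1378]
tool_rot: [153.3, 0.0, 77.1]
force: [0.4, -0.5, -1.8]
grip_width: 0.0113
grasp_force: 30.0
```

```bash
python3 - <<'E'
from where import *
from meas import snap
import cv2
where(); plan(tcp(s+.006,.005,.001),G); snap("2")
o=env.get_obs();T=rpy(o["tool_rot"]).as_matrix(); p=o["tool_pos"]
def cor(dx=0,dy=0):
    ck=np.array([[-60,75,4],[60,75,4],[60,-75,4],[-60,-75,4]])/1e3+[dx,dy,-.015]
    return p+np.c_[ck[:,1],ck[:,0],-ck[:,2]]@T.T
dk=np.array([[-80,82,0],[80,82,0],[80,-82,0],[-80,-82,0]])/1e3@RD.T+cD
pl=np.array([[s+.059,0,.006]])@RD.T+cD
out=[]
for n,(x,y,X,Y) in(("scene",(200,200,280,275)),("top",(262,140,342,215))):
    k=5
    im=cv2.resize(cv2.imread(f"pics/{n}2.png")[y:Y,x:X],None,fx=k,fy=k,interpolation=cv2.INTER_CUBIC)
    for P,c in((cor(),(0,255,255)),(dk,(0,0,255))):
        q=(proj(n,P)-[x,y]+.5)*k-.5; cv2.polylines(im,[np.round(q).astype(int)],True,c,1)
    q=((proj(n,pl)-[x,y]+.5)*k-.5)[0];cv2.drawMarker(im,tuple(int(v) for v in q),(0,255,0),0,9,1);out.append(im)
cv2.imwrite("pics/c2.png",np.hstack(out))
E
```

```text
t 8.2 deck mm: dx-s 5.8 dy 1.0 dz 13.0 roterr deg [ 0.02  0.01 -0.02] F deck [-0.4 -0.4 -1.8] grip 11.3 M [ 0.18  0.58 -0.01]
row [0.0002, 0.001, 0.0398, -0.0002, -0.0001, 0.0002]
```

View pics/c2.png

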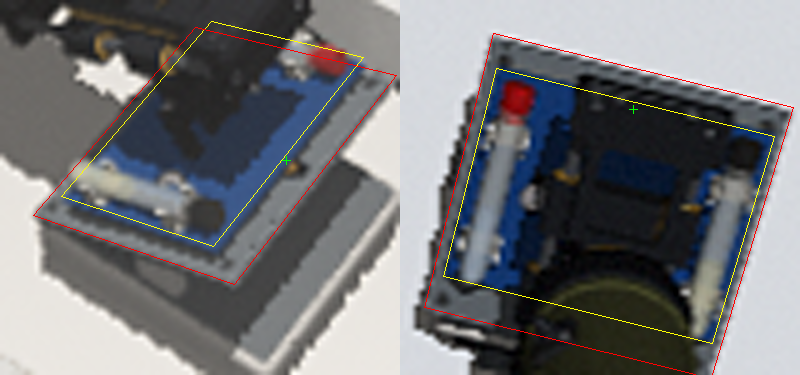

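The plate (yellow) sits centred within the deck (red) in both views, and the small red-corner bias also appeared in the deck fit. Lowering onto the studs now.

apply_moves(
  moves=[
    [0, 0.001, 0.008, 0, 0, 0, 0],
    [0, 0.001, 0.016, 0, 0, 0, 0],
    [0, 0.001, 0.022, 0, 0, 0, 0],
    [0, 0.001, 0.028, 0, 0, 0, 0],
    [0, 0.001, 0.034, 0, 0, 0, 0],
    [0, 0.001, 0.034, 0, 0, 0, 0],
  ],
)

```text
time_s: 8.9
tool_pos: [0.6133, -0.2077, 0.1315]
tool_rot: [153.3, 0.0, 77.1]
force: [-1.4, 0.1, -1.5]
grip_width: 0.0119
grasp_force: 30.0
```

```bash
python3 where.py
```

```text
t 8.9 deck mm: dx-s 5.8 dy 0.9 dz 6.0 roterr deg [ 0.04  0.01 -0.02] F deck [-1.9 -0.2 -0.7] grip 11.9 M [ 0.07  0.67 -0.01]
row [-0.0046, 0.0012, -0.0351, -0.0005, -0.0001, 0.0002]
```

apply_moves(
  moves=[
    [0, 0, 0.006, 0, 0, 0, 0],
    [0, 0, 0.012, 0, 0, 0, 0],
    [0, 0, 0.017, 0, 0, 0, 0],
    [0, 0, 0.02, 0, 0, 0, 0],
    [0, 0, 0.02, 0, 0, 0, 0],
  ],
)

```text
time_s: 9.4
tool_pos: [0.6151, -0.2081, 0.1281]
tool_rot: [153.3, 0.0, 77.1]
force: [-0.8, -0.2, -1.0]
grip_width: 0.0116
grasp_force: 30.0
```

```bash
python3 where.py
```

```text
t 9.4 deck mm: dx-s 5.9 dy 0.9 dz 2.1 roterr deg [ 0.03  0.   -0.02] F deck [-1.1 -0.4 -0.6] grip 11.6 M [ 0.11  0.7  -0.04]
row [-0.0045, 0.0003, -0.0547, -0.0003, -0.0, 0.0002]
```

apply_moves(
  moves=[
    [0, 0, 0.004, 0, 0, 0, 0],
    [0, 0, 0.008, 0, 0, 0, 0],
    [0, 0, 0.01, 0, 0, 0, 0],
    [0, 0, 0.01, 0, 0, 0, 0],
  ],
)

```text
time_s: 9.8
tool_pos: [0.6154, -0.2082, 0.1277]
tool_rot: [153.3, 0.1, 77.1]
force: [-14.2, 4.5, 14.2]
grip_width: 0.0118
grasp_force: 30.0
```

```bash
python3 where.py
```

```text
t 9.8 deck mm: dx-s 6.0 dy 0.9 dz 1.6 roterr deg [ 0.1  -0.07 -0.05] F deck [-6.8  1.3 19.3] grip 11.8 M [0.55 1.88 0.04]
row [-0.0046, -0.0001, -0.0568, -0.0011, 0.0008, 0.0006]
```

Contact at 19 N, and the moment suggests the plate's lower edge touches first. I'll tilt by about 1° while easing off slightly.

apply_moves(
  moves=[
    [0, 0, -0.003, 0.003, 0, 0, 0],
    [0, 0, -0.003, 0.006, 0, 0, 0],
    [0, 0, -0.003, 0.0095, 0, 0, 0],
    [0, 0, -0.003, 0.012, 0, 0, 0],
    [0, 0, -0.003, 0.012, 0, 0, 0],
  ],
)

```text
time_s: 10.3
tool_pos: [0.6151, -0.2081, 0.1276]
tool_rot: [154.4, 0.1, 77.1]
force: [-10.8, 2.5, 8.1]
grip_width: 0.0116
grasp_force: 30.3
```

```bash
python3 where.py
```

```text
t 10.3 deck mm: dx-s 5.7 dy 0.9 dz 1.6 roterr deg [ 1.13 -0.04 -0.05] F deck [-6.2  0.  12.2] grip 11.6 M [0.4  1.36 0.06]
row [-0.0048, 0.0004, -0.057, -0.0132, 0.0005, 0.0005]
```

apply_moves(
  moves=[
    [0, 0, -0.002, -0.003, 0, 0, 0],
    [0, 0, -0.002, -0.006, 0, 0, 0],
    [0, 0, -0.002, -0.006, 0, 0, 0],
  ],
)

```text
time_s: 10.6
tool_pos: [0.6153, -0.2081, 0.1277]
tool_rot: [153.8, 0.0, 77.1]
force: [-4.6, 1.4, 3.7]
grip_width: 0.0115
grasp_force: 30.0
```

```bash
python3 where.py
```

```text
t 10.6 deck mm: dx-s 5.9 dy 0.9 dz 1.6 roterr deg [ 0.55 -0.02 -0.03] F deck [-2.6  0.3  5.5] grip 11.5 M [0.28 1.06 0.02]
row [-0.0047, -0.0001, -0.0569, -0.0064, 0.0003, 0.0004]
```

apply_moves(
  moves=[
    [0, -0.005, -0.001, 0, 0, 0, 0],
    [0, -0.01, -0.001, 0, 0, 0, 0],
    [0, -0.015, -0.001, 0, 0, 0, 0],
    [0, -0.02, -0.001, 0, 0, 0, 0],
    [0, -0.02, -0.001, 0, 0, 0, 0],
  ],
)

```text
time_s: 11.1
tool_pos: [0.6123, -0.2075, 0.1261]
tool_rot: [153.7, 0.0, 77.1]
force: [-1.1, 1.3, 1.8]
grip_width: 0.0118
grasp_force: 30.0
```

```bash
python3 where.py
```

```text
t 11.1 deck mm: dx-s 2.5 dy 0.9 dz 1.6 roterr deg [ 0.48 -0.01 -0.02] F deck [-0.4  1.   2.2] grip 11.8 M [0.11 0.24 0.01]
row [-0.0044, 0.0171, -0.0571, -0.0056, 0.0001, 0.0003]
```

apply_moves(
  moves=[
    [0, -0.007, 0, 0, 0, 0, 0],
    [0, -0.014, 0, 0, 0, 0, 0],
    [0, -0.021, 0, 0, 0, 0, 0],
    [0, -0.028, 0, 0, 0, 0, 0],
    [0, -0.035, 0, 0, 0, 0, 0],
    [0, -0.035, 0, 0, 0, 0, 0],
  ],
)

```text
time_s: 11.7
tool_pos: [0.6057, -0.2059, 0.1227]
tool_rot: [153.8, 0.0, 77.1]
force: [-1.9, 0.8, 5.3]
grip_width: 0.0116
grasp_force: 30.0
```

```bash
python3 where.py
```

```text
t 11.7 deck mm: dx-s -5.2 dy 0.9 dz 1.6 roterr deg [ 0.55 -0.01 -0.02] F deck [0.6 0.3 5.7] grip 11.6 M [ 0.06  0.2  -0.03]
row [-0.0045, 0.0554, -0.0576, -0.0063, 0.0001, 0.0002]
```

apply_moves(
  moves=[
    [0, -0.002, 0, 0, 0, 0, 0],
    [0, -0.004, 0, 0, 0, 0, 0],
    [0, -0.006, 0, 0, 0, 0, 0],
    [0, -0.008, 0, 0, 0, 0, 0],
    [0, -0.01, 0, 0, 0, 0, 0],
    [0, -0.01, 0, 0, 0, 0, 0],
  ],
)

```text
time_s: 12.3
tool_pos: [0.6043, -0.2056, 0.1219]
tool_rot: [153.8, 0.0, 77.1]
force: [0.8, 0.4, 4.9]
grip_width: 0.0121
grasp_force: 30.0
```

```bash
python3 where.py
```

```text
t 12.3 deck mm: dx-s -6.8 dy 0.9 dz 1.6 roterr deg [ 0.51 -0.   -0.02] F deck [2.8 0.6 4. ] grip 12.1 M [-0.02 -0.08  0.02]
row [-0.0046, 0.0634, -0.0577, -0.0059, 0.0, 0.0003]
```

apply_moves(
  moves=[
    [0, -0.002, 0, 0, 0, 0, 0],
    [0, -0.004, 0, 0, 0, 0, 0],
    [0, -0.006, 0, 0, 0, 0, 0],
    [0, -0.008, 0, 0, 0, 0, 0],
    [0, -0.008, 0, 0, 0, 0, 0],
  ],
)

```text
time_s: 12.8
tool_pos: [0.6029, -0.2053, 0.1212]
tool_rot: [153.8, 0.0, 77.1]
force: [0.1, -0.2, 4.5]
grip_width: 0.0114
grasp_force: 30.0
```

```bash
python3 - <<'E'
from where import *
from meas import snap
import cv2
where(); snap("3")
a=cv2.resize(cv2.imread("pics/scene3.png")[200:275,200:280],None,fx=5,fy=5,interpolation=cv2.INTER_CUBIC)
b=cv2.resize(cv2.imread("pics/top3.png")[140:215,262:342],None,fx=5,fy=5,interpolation=cv2.INTER_CUBIC)
cv2.imwrite("pics/c3.png",np.hstack([a,b]))
E
```

```text
t 12.8 deck mm: dx-s -8.3 dy 0.9 dz 1.6 roterr deg [ 0.5   0.   -0.02] F deck [ 2.2 -0.1  4. ] grip 11.4 M [-0.11 -0.19 -0.07]
```

View pics/c3.png

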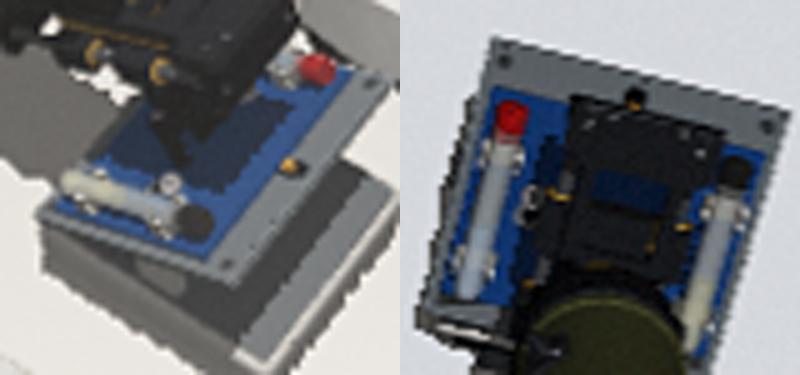

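The stud head shows through the keyhole at (170,183) and the plunger at (293,165), right at the plate's upper edge. There is no hard stop yet, so I'll keep creeping.

apply_moves(
  moves=[
    [0, -0.002, 0, 0, 0, 0, 0],
    [0, -0.004, 0, 0, 0, 0, 0],
    [0, -0.006, 0, 0, 0, 0, 0],
    [0, -0.008, 0, 0, 0, 0, 0],
    [0, -0.01, 0, 0, 0, 0, 0],
    [0, -0.01, 0, 0, 0, 0, 0],
  ],
)

```text
time_s: 13.5
tool_pos: [0.6025, -0.2051, 0.1211]
tool_rot: [153.6, -0.0, 77.1]
force: [8.0, -1.6, 1.0]
grip_width: 0.0118
grasp_force: 30.0
```

```bash
python3 where.py
```

```text
t 13.5 deck mm: dx-s -8.7 dy 1.0 dz 1.7 roterr deg [ 0.32  0.01 -0.01] F deck [ 7.7  0.3 -2.8] grip 11.8 M [-0.28 -1.21 -0.04]
row [-0.0049, 0.0733, -0.057, -0.0037, -0.0001, 0.0001]
```

apply_moves(
  moves=[
    [0, -0.003, 0.003, 0, 0, 0, 0],
    [0, -0.006, 0.005, 0, 0, 0, 0],
    [0, -0.006, 0.005, 0, 0, 0, 0],
    [0, -0.006, 0.005, 0, 0, 0, 0],
  ],
)

```text
time_s: 13.9
tool_pos: [0.6027, -0.2052, 0.1211]
tool_rot: [153.5, 0.0, 77.1]
force: [4.3, -0.3, 7.4]
grip_width: 0.0115
grasp_force: 30.0
```

```bash
python3 where.py
```

```text
t 13.9 deck mm: dx-s -8.6 dy 1.0 dz 1.5 roterr deg [ 0.22 -0.02 -0.03] F deck [7.1 0.6 4.7] grip 11.5 M [-0.18 -1.09 -0.09]
row [-0.0049, 0.0729, -0.0576, -0.0026, 0.0002, 0.0003]
```

apply_moves(
  moves=[
    [0, 0.005, -0.001, 0, 0, 0, 0],
    [0, 0.01, -0.001, 0, 0, 0, 0],
    [0, 0.01, -0.001, 0, 0, 0, 0.4],
    [0, 0.01, -0.001, 0, 0, 0, 0.4],
    [0, 0.01, -0.001, 0, 0, 0, 0.4],
    [0, 0.01, -0.001, 0, 0, 0, 0.4],
    [0, 0.01, -0.001, 0, 0, 0, 0.4],
    [0, 0.01, -0.001, 0, 0, 0, 0.4],
  ],
)

```text
time_s: 14.7
tool_pos: [0.6016, -0.2049, 0.1192]
tool_rot: [153.8, -0.0, 77.1]
force: [0.4, 1.0, -1.0]
grip_width: 0.0343
grasp_force: 0.0
```

```bash
python3 where.py
```

```text
t 14.7 deck mm: dx-s -10.5 dy 1.0 dz 0.4 roterr deg [ 0.6   0.01 -0.01] F deck [-0.3  1.1 -1. ] grip 34.3 M [ 0.07  0.43 -0.  ]
row [-0.0048, 0.0817, -0.0637, -0.007, -0.0002, 0.0001]
```

apply_moves(
  moves=[
    [0, 0, -0.03, 0, 0, 0, 0.4],
    [0, 0, -0.1, 0, 0, 0, 0.4],
    [0, 0, -0.22, 0, 0, 0, 0.4],
    [0, 0, -0.4, 0, 0, 0, 0.4],
    [0, 0, -0.6, 0, 0, 0, 0.4],
    [0, 0, -0.75, 0, 0, 0, 0.4],
    [0, 0, -0.75, 0, 0, 0, 0.4],
  ],
)

```text
time_s: 15.4
tool_pos: [0.5386, -0.191, 0.2602]
tool_rot: [153.3, 0.2, 77.0]
force: [-0.0, -0.0, 0.9]
grip_width: 0.0349
grasp_force: 0.0
```

```bash
python3 - <<'E'
from where import *
from meas import snap
import cv2
where(); snap("4")
a=cv2.resize(cv2.imread("pics/scene4.png")[195:285,175:285],None,fx=5,fy=5,interpolation=cv2.INTER_CUBIC)
b=cv2.resize(cv2.imread("pics/top4.png")[100:325,130:400],None,fx=1,fy=1)
c=np.zeros((600,800,3),np.uint8);c[:450,:550]=a;c[375:600,530:800]=b
cv2.imwrite("pics/c4.png",c)
E
```

```text
t 15.4 deck mm: dx-s -4.6 dy 0.4 dz 155.3 roterr deg [ 0.07 -0.22 -0.08] F deck [ 0.4 -0.   0.8] grip 34.9 M [ 0.08  0.39 -0.01]
```

View pics/c4.png

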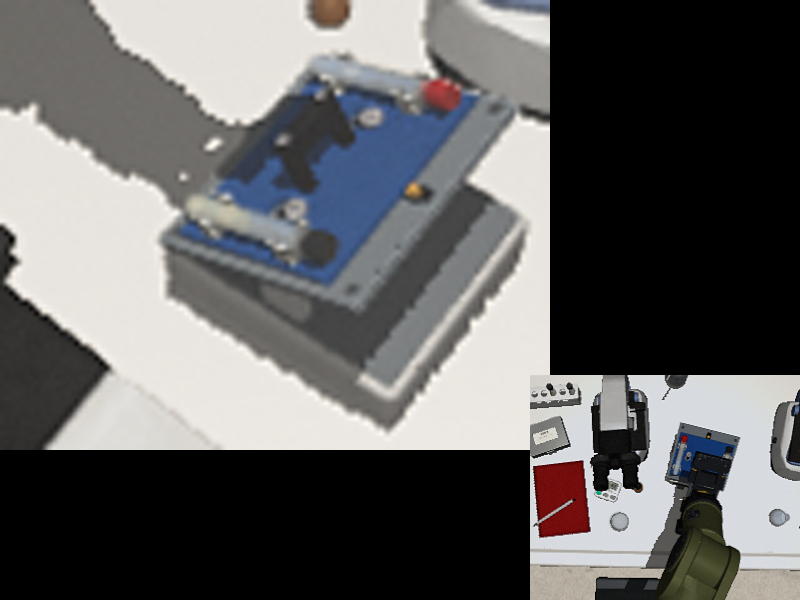

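The carrier sits flat with stud heads in both keyholes ((370,117), (295,208)), stoppers on the high side, and the brass plunger at (415,190) behind the edge. A numeric check will compare the plunger with its initial free state, and the deck position too.

```bash
python3 - <<'E'
import cv2,numpy as np
for n,(x,y,X,Y) in(("scene",(245,222,270,245)),("top",(300,150,320,172))):
    for k in("0","2","3","4"):
        im=cv2.imread(f"pics/{n}{k}.png")[y:Y,x:X].astype(float)
        m=(im[...,2]-im[...,0])>50; yy,xx=np.nonzero(m)
        print(n,k,m.sum(),xx.mean()+x if m.any() else None,yy.mean()+y if m.any() else None)
# deck motion: template shift of deck's back-right corner region and back-left corner
for n,(x,y,w) in(("scene",(240,248,12)),("scene",(268,210,12)),("top",(334,158,10)),("top",(278,145,10))):
    a=cv2.imread(f"pics/{n}0.png",0)[y-2:y+w+2,x-2:x+w+2].astype(np.float32);b=cv2.imread(f"pics/{n}4.png",0)[y-2:y+w+2,x-2:x+w+2].astype(np.float32)
    print(n,cv2.phaseCorrelate(a,b,cv2.createHanningWindow(a.shape[::-1],cv2.CV_32F)))
E
```

```text
scene 0 6 257.0 232.5
scene 2 1 258.0 233.0
scene 3 5 257.2 232.6
scene 4 5 257.2 232.6
top 0 6 308.0 161.5
top 2 0 None None
top 3 2 308.5 161.0
top 4 6 308.0 161.5
scene ((-0.040846559740527866, 0.3976677788239984), 0.9577854503877461)
scene ((-0.099837793387767, -0.048541591035117904), 0.9781631920486689)
top ((0.43213373797668186, 0.5465475197847836), 1.0089018922381932)
top ((0.5047498484447104, 0.5519698926712469), 0.9994551893075307)
```

```bash
python3 -c "
from cell import env
print(env.sign_off())"
```

```text
the job is handed in; nothing more can be done
None
```

The job is handed in at about 15.5 s on the robot's clock: the carrier is on both studs, slid down to a hard stop with its stoppers on the high side. The plunger shows back at its free position in both cameras, and I saw no sign that the deck or the glassware had moved; the petri dish was not rechecked.

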